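Seat the horn anvil in its bench socket

TASK

Take the small horn anvil out of its wooden stand and mount it in the blue bench socket: slide its round shank down the bore and turn it by feel until the slot in its foot drops over the cross key hidden in the bore, so that the anvil sits fully home with its collar down on the socket's top. Let go of it and leave the other things on the bench where they are.

Things in the scene. Friction and masses are not known exactly. Their poses are not given: they have to be found in the camera images.
- anvil_grip (a point): Steel horn anvil, 0.35-0.65 kg, standing upright. Head 42 mm long (x), 34 mm wide (y), 36 mm high with flat sides, and a conical horn reaching 47 mm from the axis along +x. This point is on the axis, half-way across the head, 17 mm below its top face and 27 mm above the shoulder. Axes: x along the horn, y across the 34 mm width, z up.
- anvil_shoulder (a point): Centre of the anvil's shoulder, on its axis: the flat underside of the round collar (36 mm diameter, 8 mm thick) below the head. Axes as anvil_grip. Home means this point lies on holder_mouth.
- anvil_foot (a point): Centre of the bottom of the anvil's round shank, 24 mm diameter, which runs 48 mm down from the shoulder, its lowest 3 mm tapered. The foot is slotted right across: slot 9 mm wide, 16 mm deep, running along x (parallel to the horn). Axes as anvil_grip.
- holder_mouth (a point): Centre of the bore's mouth on top of the blue bench socket, a block 56 x 56 mm standing 60 mm over the bench on a dark flange 116 x 56 x 10 mm with two bolts; fixed. x along the flange's long side, z up. Bore 26 mm in diameter, edge chamfered, 50 mm deep.
- holder_key (a point): Point on the bore's axis 37.5 mm below the mouth, at the top of the hidden cross key, a flat-topped bar 7 mm wide across the bore. Its angle is unknown: up to 0.7 rad either way from the flange's long side (this point does not show it). Unless the slot is within about 6 degrees of line the foot stands on the key, collar 10.5 mm too high. The slot fits either way round (horn to either end).
- stand: Wooden stand 120 (x) x 62 (y) x 40 mm high, fixed; origin under its centre on the bench. The anvil's shank stands loosely in a 28 mm hole, 30 mm deep, 30 mm from the centre towards -x, horn roughly towards -x. A steel doming punch, 20 mm diameter, fixed in the stand, rises 30 mm above the wood 35 mm from the centre towards +x.
- flux_jar: White jar with black cap, 53 mm diameter, 64 mm high, loose; origin under its centre. To be left alone.
- bench_block: Grey steel block 65 x 65 x 21 mm, loose; origin under its centre. To be left alone.
- masking_tape: Roll of cream tape, 70 mm diameter, 20 mm high, lying flat, loose; origin under its centre. To be left alone.
- pliers_flat: Pliers with orange grips, 47 x 138 x 12 mm, lying, loose; origin under the middle. To be left alone.
There are look-alikes about, which are no part of the job. Leave any red look-alike of the part that bears anvil_grip alone.

How it is judged:
At the end, for the whole second after the job is handed in: The anvil stands upright (within 0.06 rad) in the socket with its shoulder within 2.5 mm of the socket's top and within 4 mm of the bore's axis, at rest (horizontal distance between anvil_shoulder and holder_mouth below 0.004 m and z of anvil_shoulder in the frame of holder_mouth below 0.0025 m and angle between anvil_grip's own z axis and vertical below 0.06 rad and linear speed of anvil below 0.02 m/s); the robot touches nothing.
It fails at once if a bystander (jar, steel block, tape roll or pliers) is shifted by more than 25 mm (distance of any of flux_jar, bench_block, masking_tape, pliers_flat from where it was at the start of the episode above 0.025 m).
It also fails if it takes over 64 s, if anything falls off the work surface, if the arm or the gripper's body presses on something with over 40 N, if the wrist force passes 120 N, or if a joint passes its speed limit or range.

ROBOT

A 6-joint arm with a two-finger parallel gripper is mounted at the origin on a cart in front of the work surface, level with it; the furniture and walls round the work are solid. World frame = base frame: x ahead of the robot, y to its left, z up, the work surface at z = 0. Lengths are in m, angles in rad, forces in N, time in s.
With the tool pointing down it reaches from about 0.35 to 0.775 m from the base axis. Payload 7.3 kg.
Tool frame: the origin (TCP) lies between the finger pads; the fingertips stand robot.tcp_to_tips ahead of it and the grasp point (between the pads) lies 2 mm behind it (robot.tcp_to_tips is the distance from the TCP to the fingertips, in m); y points along the fingers, x is the direction in which the jaws open and shut, and the axes are right-handed (so a half turn about y gives the same grasp; the last joint's range is limited). The gripper opens to 92 mm and grips with 3 to 60 N. Pads are 19 mm wide; open, the fingers measure 130 mm over their backs; the gripper's body (75 mm by 190 mm) begins 47 mm behind the grasp point.
Start: joints at [-1.456, 0.342, 1.524, -0, 1.275, -0.146], TCP at [0.135, -0.507, 0.223] pointing down, gripper open.
Joint ranges: [-2.53, 2.53], [-0.77, 2.02], [0.04, 2.7], [-1, 4.14], [0.28, 2.66], [-3.11, 3.11]. Speed limits (rad/s): [2.57, 2.57, 3.14, 3.14, 3.14, 3.14].

INTERFACE

Orientations are given as [roll, pitch, yaw] about the fixed x, y, z axes, in that order (R = Rz(yaw) Ry(pitch) Rx(roll)).
In Python, from cell import status, read_camera, get_calibration, robot gives the robot as it stands.
- The arm moves only by the shell command python3 -m creep 'ROWS' [FORCE]. ROWS is JSON, a list of rows, each an object of numbers: "dx", "dy", "dz": the shift along the tool's x, y, z in m; "rx", "ry", "rz": the turn, a rotation vector about the tool's x, y, z in rad; "gripper": the opening, from 0 (shut) to 1 (fully open). A call has 1 to 20 rows; each row is the pose to reach, as a shift and turn from the pose commanded when the call began, along the tool's axes at that moment; what a row does not reach only later rows make up. A row lasts 1/8 s, in which the tool goes at most 62.5 mm and 10.7 degrees, less where a joint would pass 70% of its speed; a pose out of reach is approached as far as the arm can. A call with a gripper value outside its range is refused whole. The fingers move at their own pace and stop on an object; FORCE is the grip in N (left out, the last holds). Time passes only in rows, so rows that repeat a pose let the fingers close. It gives the time, the measured TCP pose, the force and the opening at its end, in the units of the state.
- status.observe(): the state, without advancing time (a new reading comes with each control period).
- read_camera(name): name is "scene" or "top"; returns (picture, depth): 420x560x3 uint8, red, green, blue; 420x560 float32, m along the optical axis (not along the pixel's ray), 0 where there is no reading.
- get_calibration(name): a dict with "fx", "fy", "cx", "cy" (pixels), "D" ([k1, k2, p1, p2, k3] as OpenCV has them; the pictures are not rectified), "xyz" and "rotation" of the camera in the world. Camera axes: x right, y down, z forward; pixel columns grow to the right and rows downward; lengths in m; the calibration is good to about 2 mm. A picture is of the moment at which its call begins. get_calibration takes no time and is no camera call.
- robot.hand_in(): hands the job in, once; it reports no verdict.
The state is a dict: "time": time; "qpos": joint angles; "qvel": joint speeds; "joint_efforts": joint torques, N m; "tool_pos": TCP position; "tool_rot": TCP orientation; "contact_force": force on the tool from outside, world axes, zero at the start; "torque": the same for the moment, N m; "opening": finger opening in m.
Only numpy, scipy, OpenCV 4.12 (cv2) and the standard library are available. Lean on these libraries where they do the work, as an engineer would, in place of code of your own. Each camera call takes 0.05 s, during which the arm holds its last target.

## Working session

There is one attempt and no reset: what is moved stays moved. The work goes in short steps, Python scripts to look and compute and a shell command to move; the robot and the scene stay as the last step left them, time stands still between calls to the robot, and variables do not carry over. Pictures are saved under pics/ and viewed, and the job is handed in when it is done.

```bash
ls; mkdir -p pics
python3 - <<'E'
from cell import status, read_camera, get_calibration, robot
import cv2,numpy as np
print(status.observe()); print(robot.tcp_to_tips)
for n in("scene","top"):
    p,d=read_camera(n); cv2.imwrite(f"pics/{n}0.png",p[:,:,::-1]); np.save(f"pics/{n}0.npy",d); print(get_calibration(n))
E
```

```text
pics
{'time': 0.0, 'qpos': array([-1.45599652e+00,  3.42745484e-01,  1.52500234e+00, -6.28205832e-06,
        1.27538879e+00, -1.45999444e-01]), 'qvel': array([-0.00016159, -0.00044247, -0.00060386,  0.00026562, -0.00017427,
        0.00141452]), 'joint_efforts': array([-1.83317993e-04, -4.31238413e+01, -2.44222641e+01,  7.18115293e-02,
        5.61441388e-02, -1.30817866e-04]), 'tool_pos': array([ 0.13534596, -0.50683644,  0.22243827]), 'tool_rot': array([-1.57057765e+00,  1.52841288e-03, -1.30999507e+00]), 'contact_force': array([-0.3199619 , -0.15630621,  0.19371081]), 'torque': array([-0.02149584, -0.03849208,  0.00069091]), 'opening': 0.09181805018332095}
0.017
{'fx': 416.8793544687278, 'fy': 416.8793544687278, 'cx': 279.9516703926824, 'cy': 201.5481610972162, 'D': array([0.02848686, 0.        , 0.        , 0.        , 0.        ]), 'xyz': array([ 0.31565131, -0.79611616,  0.85242148]), 'rotation': array([-2.45678175, -0.0181892 , -0.50611747])}
{'fx': 402.13668970128845, 'fy': 402.13668970128845, 'cx': 276.22193209453036, 'cy': 202.29731736150413, 'D': array([-0.10641257,  0.        ,  0.        ,  0.        ,  0.        ]), 'xyz': array([ 0.52447004, -0.25166382,  1.09230577]), 'rotation': array([-3.04847546,  0.00691491, -1.56643357])}
```

View pics/scene0.png

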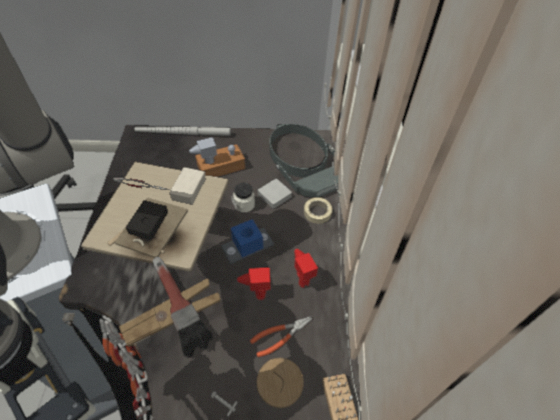

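View pics/top0.png

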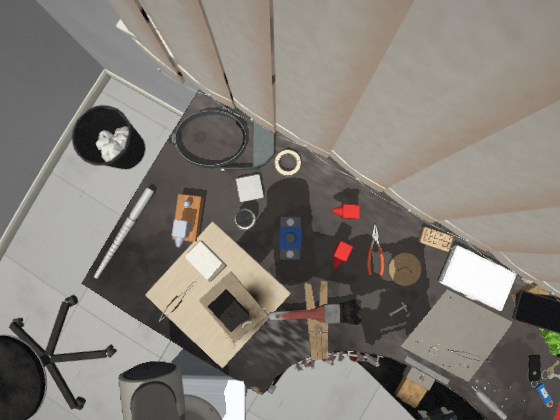

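```bash
cat > h.py <<'E'
import numpy as np,cv2
from cell import status, read_camera, get_calibration, robot
from scipy.spatial.transform import Rotation as R
def K(c): return np.array([[c['fx'],0,c['cx']],[0,c['fy'],c['cy']],[0,0,1]])
def rot(c): return R.from_euler('xyz',c['rotation']).as_matrix()
def cloud(name,d):
    c=get_calibration(name); h,w=d.shape
    uv=np.stack(np.meshgrid(np.arange(w),np.arange(h)),-1).reshape(-1,1,2).astype(np.float32)
    n=cv2.undistortPoints(uv,K(c),c['D']).reshape(h,w,2)
    P=np.dstack([n*d[...,None],d])
    return P@rot(c).T+c['xyz']
def proj(name,X):
    c=get_calibration(name); M=rot(c).T
    return cv2.projectPoints(np.asarray(X,float).reshape(-1,1,3),cv2.Rodrigues(M)[0],-M@c['xyz'],K(c),c['D'])[0].reshape(-1,2)
def crop(p,u0,v0,u1,v1,s,fn):
    cv2.imwrite(fn,cv2.resize(p[v0:v1,u0:u1],None,fx=s,fy=s,interpolation=cv2.INTER_CUBIC))
E
python3 - <<'E'
from h import *
for n,b in(("scene",(180,125,350,275)),("top",(160,130,340,280))):
    p=cv2.imread(f"pics/{n}0.png"); d=np.load(f"pics/{n}0.npy"); C=cloud(n,d); np.save(f"pics/C{n}0.npy",C)
    crop(p,*b,4,f"pics/{n}0c.png")
C=np.load("pics/Ctop0.npy")
for uv in [(290,238),(180,228),(180,238),(188,203),(195,220),(290,222),(290,252),(245,215),(250,188),(288,150)]: print(uv,C[uv[1],uv[0]].round(4))
C=np.load("pics/Cscene0.npy")
for uv in [(207,148),(247,240)]: print(uv,C[uv[1],uv[0]].round(4))
E
```

```text
(290, 238) [ 0.5294 -0.2807  0.0242]
(180, 228) [ 0.552  -0.0067  0.1042]
(180, 238) [ 0.5273 -0.0048  0.0943]
(188, 203) [ 0.6178 -0.0161  0.064 ]
(195, 220) [ 0.5751 -0.0301  0.0392]
(290, 222) [ 0.5721 -0.2809  0.0174]
(290, 252) [ 0.4922 -0.281   0.016 ]
(245, 215) [ 0.5874 -0.1643  0.0648]
(250, 188) [ 0.6631 -0.173   0.0184]
(288, 150) [ 0.7674 -0.2752  0.0198]
(207, 148) [ 0.5468 -0.0161  0.0965]
(247, 240) [ 0.5203 -0.3021  0.0626]
```

View pics/scene0c.png

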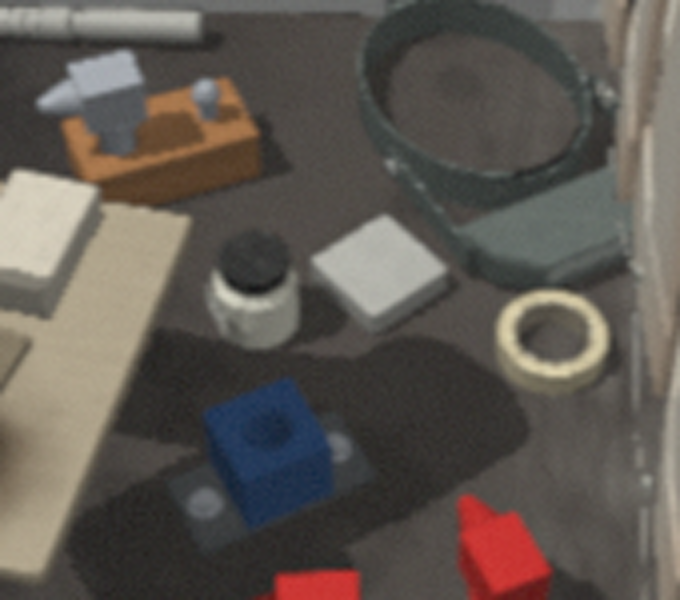

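View pics/top0c.png

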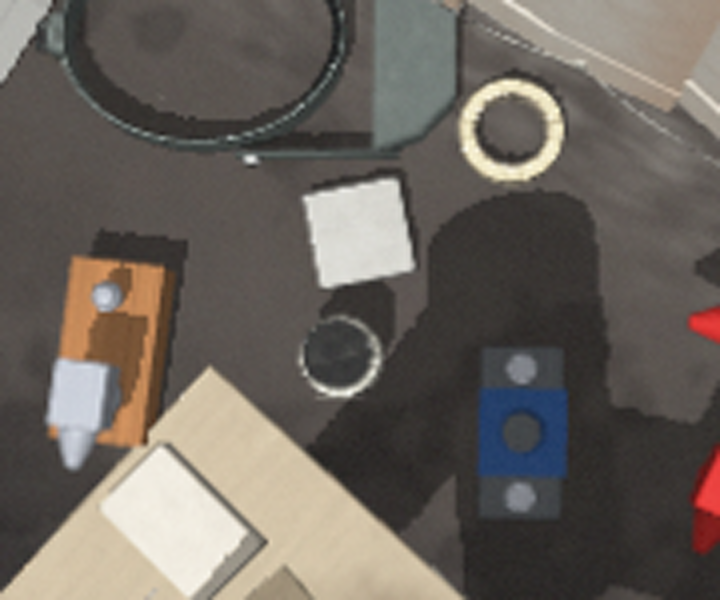

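Run:
```python
from h import *
C=np.load("pics/Ctop0.npy"); p=cv2.imread("pics/top0.png")
def fit(mask,name):
    P=C[mask]; r=cv2.minAreaRect(P[:,:2].astype(np.float32)*1000)
    print(name,len(P),"med",np.median(P,0).round(4),"rect",[np.round(x,1) for x in r], 'z',P[:,2].min().round(4),P[:,2].max().round(4)); return P
x,y,z=C[...,0],C[...,1],C[...,2]
roi=lambda u0,v0,u1,v1:(lambda m:(m.__setitem__((slice(v0,v1),slice(u0,u1)),True),m)[1])(np.zeros(x.shape,bool))
P=fit(roi(165,210,195,255)&(z>.1),"anviltop")
A=np.c_[P[:,:2],np.ones(len(P))]; print(np.linalg.lstsq(A,P[:,2],rcond=None)[0])
h=fit(roi(165,210,195,255)&(z>.075)&(y<.05),"head+horn")
fit(roi(165,190,210,245)&(abs(z-.04)<.004),"stand")
fit(roi(180,195,195,210)&(z>.06),"punch")
fit(roi(270,215,310,265)&(z>.055)&(z<.07),"socktop")
fit(roi(270,215,310,265)&(z>.012)&(z<.07)&(abs(x-.53)>0.035),"flange")
fit(roi(270,205,310,270)&(z>.006)&(z<.07),"sock all")
# bore
b=roi(280,228,300,250)&(z<.05); fit(b,"bore")
C2=np.load("pics/Cscene0.npy"); C=C2;x,y,z=C[...,0],C[...,1],C[...,2]
fit(roi(180,130,225,165)&(z>.1)&(z<.11),"anviltop scene")
P=fit(roi(225,215,275,265)&(z>.055)&(z<.07),"socktop scene")
```

```text
anviltop 167 med [ 0.552  -0.0016  0.1016] rect [array([ 543. , -119.4]), array([265.7,  49.5]), np.float64(88.0)] z 0.1 1.0923
[-0.2447439  -3.7988459   0.22737807]
head+horn 326 med [ 0.5448 -0.0048  0.1001] rect [array([ 541.1, -118.8]), array([ 64.7, 265.3]), np.float64(0.7)] z 0.0754 1.0923
stand 694 med [ 0.596  -0.0166  0.0393] rect [array([578.4, -16.3]), array([ 83.3, 128.2]), np.float64(87.2)] z 0.036 0.0438
punch 43 med [ 0.6148 -0.0115  0.0656] rect [array([ 575.5, -128.6]), array([265.9,  18.1]), np.float64(71.4)] z 0.0612 1.0923
socktop 395 med [ 0.5293 -0.2823  0.0595] rect [array([ 529.4, -281.1]), array([56.3, 54. ]), np.float64(0.0)] z 0.0553 0.0651
flange 83 med [ 0.4949 -0.281   0.0144] rect [array([ 529.7, -281. ]), array([112.1,  53.7]), np.float64(0.0)] z 0.012 0.0226
sock all 893 med [ 0.5293 -0.281   0.0176] rect [array([ 529.6, -281.1]), array([112.8,  54. ]), np.float64(0.1)] z 0.0061 0.0651
bore 98 med [ 0.5268 -0.2808  0.0113] rect [array([ 521.3, -278.4]), array([42.6, 48.1]), np.float64(0.3)] z 0.0061 0.0433
anviltop scene 137 med [ 0.5485 -0.0034  0.102 ] rect [array([547. ,  -1.4]), array([34.7, 47. ]), np.float64(82.1)] z 0.1 0.1067
socktop scene 449 med [ 0.5277 -0.2811  0.0602] rect [array([ 528.4, -279.2]), array([58.2, 56.9]), np.float64(89.9)] z 0.055 0.0642
```

Run:
```python
from h import *
from scipy.optimize import minimize
for n,b in(("top",(165,205,200,255)),("scene",(180,130,225,165))):
    C=np.load(f"pics/C{n}0.npy");d=np.load(f"pics/{n}0.npy"); p=cv2.imread(f"pics/{n}0.png")
    m=np.zeros(d.shape,bool); m[b[1]:b[3],b[0]:b[2]]=1
    z=C[...,2]; m&=(d>.2)&(abs(z-.102)<.006)
    n_,lab,st,_=cv2.connectedComponentsWithStats(m.astype(np.uint8)); k=1+np.argmax(st[1:,4]); m=lab==k
    P=C[m]; r=cv2.minAreaRect(P[:,:2].astype(np.float32)*1000); print(n,len(P),r,P.mean(0).round(4))
    A=np.c_[P[:,:2]-P[:,:2].mean(0),np.ones(len(P))]; print(np.linalg.lstsq(A,P[:,2],rcond=None)[0])
    m2=np.zeros(d.shape,bool); m2[b[1]:b[3],b[0]:b[2]]=1; m2&=(d>.2)&(z>.072)&(z<.12)
    Q=C[m2]; 
    c=P[:,:2].mean(0); h=Q[(Q[:,0]<.525)]; print('horn',len(h),h.mean(0).round(4),Q[:,0].min(),Q[np.argmin(Q[:,0])])
    v=p.copy(); v[m]=(0,0,255); crop(v,*b,12,f"pics/{n}_m.png")
```

```text
top 245 ((544.955078125, -1.9081096649169922), (34.24238586425781, 53.95161819458008), 84.04039001464844) [ 0.5491 -0.0033  0.1007]
[ 0.03173245 -0.00168675  0.10072641]
horn 48 [ 0.5183 -0.0016  0.0934] 0.5073004998433381 [ 0.5073005  -0.00079174  0.08663202]
scene 183 ((542.348876953125, -1.3423900604248047), (38.59702682495117, 55.02547073364258), 84.1058578491211) [ 0.5461 -0.0045  0.1011]
[0.04011001 0.03459366 0.10114432]
horn 63 [ 0.5155 -0.0031  0.0919] 0.5038807917936259 [0.50388079 0.00439755 0.08766039]
```

```bash
cat > ov.py <<'E'
from h import *
import sys
def anv(c,yaw,zt):
    Rz=R.from_euler('z',yaw).as_matrix()
    top=np.array([[21,17,0],[-21,17,0],[-21,-17,0],[21,-17,0],[21,17,0]])/1000
    bot=top-[0,0,.036]
    return [x@Rz.T+[c[0],c[1],zt] for x in (top,bot)]+[np.array([[0,0,0],[.047,0,-.015]])@Rz.T+[c[0],c[1],zt]]
def draw(n,p,b,s,lines,fn):
    v=cv2.resize(p[b[1]:b[3],b[0]:b[2]],None,fx=s,fy=s,interpolation=cv2.INTER_CUBIC)
    for i,l in enumerate(lines):
        q=((proj(n,l)-[b[0],b[1]]+.5)*s).round().astype(np.int32)
        cv2.polylines(v,[q],False,[(0,0,255),(0,255,0),(255,0,255),(0,255,255)][i%4],1)
    cv2.imwrite(fn,v)
E
python3 - <<'E'
from ov import *
for n,b in(("top",(160,195,210,255)),("scene",(180,125,250,185))):
    draw(n,cv2.imread(f"pics/{n}0.png"),b,8,anv((.551,-.0035),3.04,.102),f"pics/ov_{n}.png")
a=cv2.imread("pics/ov_top.png");b=cv2.imread("pics/ov_scene.png")[:, :380];cv2.imwrite("pics/ov.png",np.hstack([a,b]))
def sq(c,h,z): return np.array([[h,h],[-h,h],[-h,-h],[h,-h],[h,h]])
S=[np.c_[np.array([[28,28],[-28,28],[-28,-28],[28,-28],[28,28]])/1000+[.529,-.281],np.full(5,.06)],
 np.c_[np.array([[58,28],[-58,28],[-58,-28],[58,-28],[58,28]])/1000+[.529,-.281],np.full(5,.01)],
 np.c_[np.c_[np.cos(t:=np.linspace(0,6.3,40)),np.sin(t)]*.013+[.529,-.281],np.full(40,.06)]]
for n,b in(("top",(265,205,315,270)),("scene",(220,210,270,275))):
    draw(n,cv2.imread(f"pics/{n}0.png"),b,7,S,f"pics/so_{n}.png")
cv2.imwrite("pics/so.png",np.hstack([cv2.imread("pics/so_top.png"),cv2.imread("pics/so_scene.png")]))
E
```

```text
(no output)
```

View pics/ov.png

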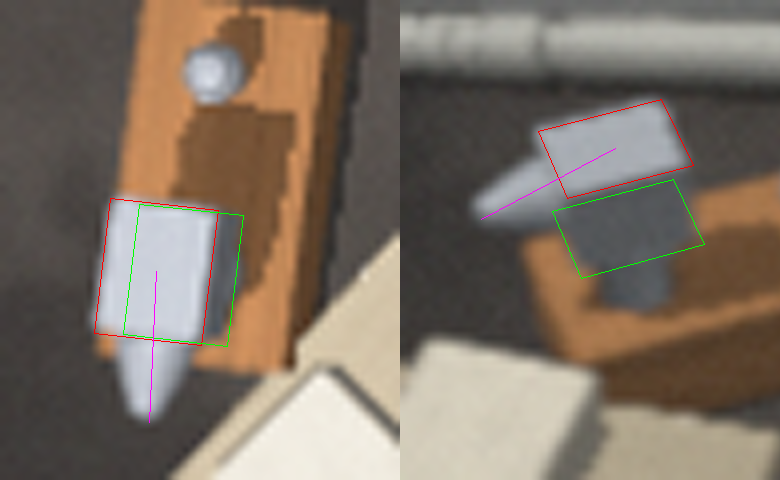

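View pics/so.png

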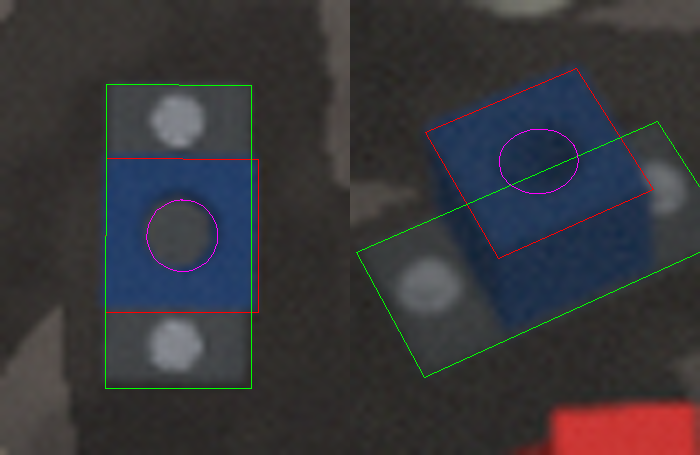

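```bash
cat >> h.py <<'E'
def go(x,y,z,yaw):
    s=status.observe(); r=R.from_euler('xyz',s['tool_rot']); d=np.array([x,y,z])-s['tool_pos']
    t=R.from_euler('xyz',[-np.pi/2,0,yaw])
    print('t',round(s['time'],2),'shift',r.inv().apply(d).round(4),'turn',(r.inv()*t).as_rotvec().round(4),'pos',s['tool_pos'].round(4),'rot',s['tool_rot'].round(4),'F',s['contact_force'].round(2),'T',s['torque'].round(3),'op',round(s['opening'],4))
E
python3 - <<'E'
from h import *
for n in("scene","top"):
    C=np.load(f"pics/C{n}0.npy"); d=np.load(f"pics/{n}0.npy")
    for x0 in np.arange(.15,.7,.1):
        row=[]
        for y0 in np.arange(-.55,.15,.1):
            m=(d>.2)&(C[...,0]>x0)&(C[...,0]<x0+.1)&(C[...,1]>y0)&(C[...,1]<y0+.1)
            row.append(round(float(np.percentile(C[m][:,2],99)),2) if m.sum()>5 else None)
        print(n,round(x0,2),row)
go(.5505,-.0035,.18,-1.67)
E
```

```text
scene 0.15 [0.54, 0.32, 0.02, 0.01, 0.51, 0.37, None]
scene 0.25 [0.03, 0.03, 0.03, 0.05, 0.06, 0.26, 0.02]
scene 0.35 [0.02, 0.03, 0.02, 0.03, 0.06, 0.05, 0.02]
scene 0.45 [0.01, 0.09, 0.06, 0.02, 0.05, 0.1, 0.0]
scene 0.55 [0.67, 0.09, 0.06, 0.07, 0.07, 0.1, 0.03]
scene 0.65 [0.66, 0.61, 0.56, 0.04, 0.04, 0.04, 0.03]
top 0.15 [0.32, 0.02, 0.02, 0.0, 0.46, 0.45, 0.28]
top 0.25 [0.03, 0.03, 0.03, 0.05, 0.06, 0.26, 0.22]
top 0.35 [0.02, 0.03, 0.02, 0.03, 0.06, 0.03, 0.02]
top 0.45 [0.01, 0.09, 0.06, 0.02, 0.05, 0.1, 0.0]
top 0.55 [0.72, 0.09, 0.06, 0.07, 0.06, 0.1, 0.03]
top 0.65 [0.83, 0.84, 0.74, 0.04, 0.04, 0.04, 0.03]
t 0.1 shift [-0.3792  0.0431  0.5309] turn [ 1.0e-04  3.6e-01 -1.4e-03] pos [ 0.1353 -0.5069  0.2225] rot [-1.5706e+00  1.4000e-03 -1.3100e+00] F [-0.23 -0.33  0.58] T [-0.019 -0.024  0.064] op 0.0917
```

```bash
python3 - <<'E'
from h import *
for n in("scene","top"):
    C=np.load(f"pics/C{n}0.npy"); d=np.load(f"pics/{n}0.npy")
    for y0 in np.arange(-.45,.05,.05):
        m=(d>.2)&(C[...,1]>y0)&(C[...,1]<y0+.05)&(C[...,2]>.12)&(C[...,0]>.45)
        print(n,round(y0,2),[ (round(float(C[k][:,0].min()),3) if (k:=m&(C[...,2]>a)&(C[...,2]<a+.15)).sum()>3 else None) for a in (.12,.27,.42,.57)])
E
python3 -m creep '[{"dx":-0.06,"dy":0,"dz":0.085,"ry":0.06},{"dx":-0.12,"dy":0,"dz":0.17,"ry":0.12},{"dx":-0.18,"dy":0,"dz":0.25,"ry":0.18},{"dx":-0.24,"dy":0,"dz":0.34,"ry":0.24},{"dx":-0.30,"dy":0.01,"dz":0.42,"ry":0.3},{"dx":-0.35,"dy":0.02,"dz":0.49,"ry":0.36},{"dx":-0.379,"dy":0.043,"dz":0.531,"ry":0.36},{"dx":-0.379,"dy":0.043,"dz":0.531,"ry":0.36},{"dx":-0.379,"dy":0.043,"dz":0.531,"ry":0.36},{"dx":-0.379,"dy":0.043,"dz":0.531,"ry":0.36},{"dx":-0.379,"dy":0.043,"dz":0.531,"ry":0.36},{"dx":-0.379,"dy":0.043,"dz":0.531,"ry":0.36},{"dx":-0.379,"dy":0.043,"dz":0.531,"ry":0.36},{"dx":-0.379,"dy":0.043,"dz":0.531,"ry":0.36},{"dx":-0.379,"dy":0.043,"dz":0.531,"ry":0.36}]' 20
python3 - <<'E'
from h import *
go(.5505,-.0035,.083,-1.67)
E
```

```text
scene -0.45 [0.681, 0.684, 0.685, 0.685]
scene -0.4 [0.72, 0.72, 0.721, 0.722]
scene -0.35 [0.746, 0.745, 0.744, 0.744]
scene -0.3 [0.77, 0.772, 0.772, None]
scene -0.25 [0.802, 0.8, 0.799, None]
scene -0.2 [0.829, 0.828, 0.828, None]
scene -0.15 [0.863, 0.867, 0.868, None]
scene -0.1 [0.883, 0.885, 0.886, None]
scene -0.05 [0.915, None, None, None]
scene -0.0 [0.936, 0.936, None, None]
top -0.45 [0.673, 0.685, 0.685, 0.684]
top -0.4 [0.719, 0.721, 0.721, 0.723]
top -0.35 [0.746, 0.745, 0.745, 0.745]
top -0.3 [0.773, 0.771, 0.771, 0.771]
top -0.25 [0.803, 0.801, 0.8, 0.801]
top -0.2 [0.828, 0.829, 0.828, 0.828]
top -0.15 [0.863, 0.868, 0.87, None]
top -0.1 [0.882, 0.886, 0.887, None]
top -0.05 [0.914, 0.915, 0.916, None]
top -0.0 [0.938, 0.939, 0.939, None]
t 0.1 shift [-0.3791  0.1401  0.5309] turn [ 1.0e-04  3.6e-01 -1.4e-03] pos [ 0.1353 -0.5069  0.2225] rot [-1.5706e+00  1.4000e-03 -1.3100e+00] F [-0.23 -0.33  0.58] T [-0.019 -0.024  0.064] op 0.0917invalid input at $[0]: expected keys dx, dy, dz, rx, ry, rz, gripper
```

```bash
python3 -m creep '[{"dx":-0.038,"dy":0,"dz":0.048,"rx":0,"ry":0.04,"rz":0,"gripper":1},{"dx":-0.06,"dy":0,"dz":0.085,"rx":0,"ry":0.06,"rz":0,"gripper":1},{"dx":-0.09,"dy":0,"dz":0.13,"rx":0,"ry":0.1,"rz":0,"gripper":1},{"dx":-0.12,"dy":0,"dz":0.17,"rx":0,"ry":0.12,"rz":0,"gripper":1},{"dx":-0.15,"dy":0,"dz":0.21,"rx":0,"ry":0.15,"rz":0,"gripper":1},{"dx":-0.18,"dy":0,"dz":0.25,"rx":0,"ry":0.18,"rz":0,"gripper":1},{"dx":-0.21,"dy":0,"dz":0.3,"rx":0,"ry":0.2,"rz":0,"gripper":1},{"dx":-0.24,"dy":0,"dz":0.34,"rx":0,"ry":0.24,"rz":0,"gripper":1},{"dx":-0.27,"dy":0.005,"dz":0.38,"rx":0,"ry":0.27,"rz":0,"gripper":1},{"dx":-0.30,"dy":0.01,"dz":0.42,"rx":0,"ry":0.3,"rz":0,"gripper":1},{"dx":-0.33,"dy":0.015,"dz":0.46,"rx":0,"ry":0.33,"rz":0,"gripper":1},{"dx":-0.36,"dy":0.03,"dz":0.5,"rx":0,"ry":0.36,"rz":0,"gripper":1},{"dx":-0.379,"dy":0.043,"dz":0.531,"rx":0,"ry":0.36,"rz":0,"gripper":1},{"dx":-0.379,"dy":0.043,"dz":0.531,"rx":0,"ry":0.36,"rz":0,"gripper":1},{"dx":-0.379,"dy":0.043,"dz":0.531,"rx":0,"ry":0.36,"rz":0,"gripper":1},{"dx":-0.379,"dy":0.043,"dz":0.531,"rx":0,"ry":0.36,"rz":0,"gripper":1}]' 20
python3 - <<'E'
from h import *
go(.5505,-.0035,.083,-1.67)
E
```

```text
time: 2.1
tool_pos: [0.5504, -0.0051, 0.1806]
tool_rot: [-1.57, -0.0, -1.671]
contact_force: [-0.6, -0.7, 0.0]
opening: 0.0918
t 2.1 shift [-0.0016  0.0976 -0.0001] turn [-0.0005 -0.0012  0.0003] pos [ 0.5504 -0.0051  0.1806] rot [-1.5703e+00 -3.0000e-04 -1.6712e+00] F [-0.56 -0.66  0.03] T [0.016 0.044 0.047] op 0.0918
```

```bash
python3 -m creep '[{"dx":-0.0015,"dy":0.03,"dz":0,"rx":0,"ry":0,"rz":0,"gripper":1},{"dx":-0.0015,"dy":0.06,"dz":0,"rx":0,"ry":0,"rz":0,"gripper":1},{"dx":-0.0015,"dy":0.08,"dz":0,"rx":0,"ry":0,"rz":0,"gripper":1},{"dx":-0.0015,"dy":0.09,"dz":0,"rx":0,"ry":0,"rz":0,"gripper":1},{"dx":-0.0015,"dy":0.0975,"dz":0,"rx":0,"ry":0,"rz":0,"gripper":1},{"dx":-0.0015,"dy":0.0975,"dz":0,"rx":0,"ry":0,"rz":0,"gripper":1},{"dx":-0.0015,"dy":0.0975,"dz":0,"rx":0,"ry":0,"rz":0,"gripper":1}]' 20
python3 - <<'E'
from h import *
go(.5505,-.0035,.083,-1.67)
p,d=read_camera("scene"); crop(p,170,100,270,190,7,"pics/g1.png")
E
```

```text
time: 2.98
tool_pos: [0.5513, -0.0028, 0.0833]
tool_rot: [-1.569, -0.0, -1.67]
contact_force: [-0.7, 0.1, 0.1]
opening: 0.092
t 2.98 shift [ 0.0008  0.0003 -0.0008] turn [-0.0014 -0.0001  0.0002] pos [ 0.5513 -0.0028  0.0833] rot [-1.5694e+00 -2.0000e-04 -1.6701e+00] F [-0.75  0.11  0.11] T [ 0.003 -0.027  0.02 ] op 0.092
```

View pics/g1.png

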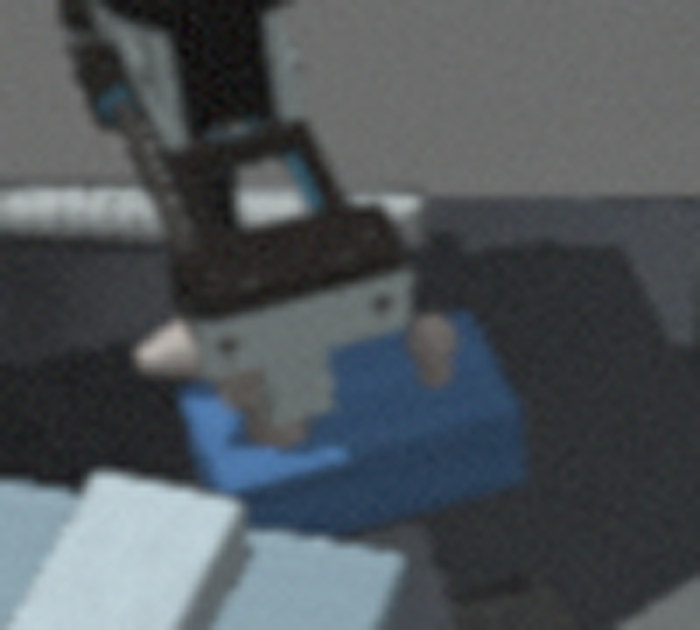

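```bash
python3 -m creep '[{"dx":0,"dy":0,"dz":0,"rx":0,"ry":0,"rz":0,"gripper":0.3},{"dx":0,"dy":0,"dz":0,"rx":0,"ry":0,"rz":0,"gripper":0.3},{"dx":0,"dy":0,"dz":0,"rx":0,"ry":0,"rz":0,"gripper":0.3},{"dx":0,"dy":0,"dz":0,"rx":0,"ry":0,"rz":0,"gripper":0.2},{"dx":0,"dy":0,"dz":0,"rx":0,"ry":0,"rz":0,"gripper":0.1},{"dx":0,"dy":0,"dz":0,"rx":0,"ry":0,"rz":0,"gripper":0.1},{"dx":0,"dy":0,"dz":0,"rx":0,"ry":0,"rz":0,"gripper":0.1},{"dx":0,"dy":0,"dz":0,"rx":0,"ry":0,"rz":0,"gripper":0.1}]' 35
python3 - <<'E'
from h import *
go(.55,-.0035,.083,-1.67)
E
```

```text
time: 4.03
tool_pos: [0.5509, -0.0027, 0.0826]
tool_rot: [-1.571, -0.0, -1.67]
contact_force: [-0.8, -1.2, -0.2]
opening: 0.0335
t 4.03 shift [ 0.0009 -0.0004 -0.0008] turn [0.     0.0001 0.0002] pos [ 0.5509 -0.0027  0.0826] rot [-1.5708e+00 -2.0000e-04 -1.6699e+00] F [-0.83 -1.18 -0.17] T [-0.096  0.057  0.048] op 0.0335
```

```bash
python3 -m creep '[{"dx":0,"dy":-0.015,"dz":0,"rx":0,"ry":0,"rz":0,"gripper":0.1},{"dx":0,"dy":-0.03,"dz":0,"rx":0,"ry":0,"rz":0,"gripper":0.1},{"dx":0,"dy":-0.05,"dz":0,"rx":0,"ry":0,"rz":0,"gripper":0.1},{"dx":0,"dy":-0.08,"dz":0,"rx":0,"ry":0,"rz":0,"gripper":0.1},{"dx":0,"dy":-0.1,"dz":0,"rx":0,"ry":0,"rz":0,"gripper":0.1},{"dx":0,"dy":-0.1,"dz":0,"rx":0,"ry":0,"rz":0,"gripper":0.1},{"dx":0,"dy":-0.1,"dz":0,"rx":0,"ry":0,"rz":0,"gripper":0.1}]' 35
python3 - <<'E'
from h import *
go(.5295,-.2805,.183,-1.67)
p,d=read_camera("scene"); crop(p[:,:,::-1],170,70,270,170,6,"pics/g2.png"); cv2.imwrite("pics/g2f.png",p[:,:,::-1]); np.save("pics/g2.npy",d)
E
```

```text
time: 4.9
tool_pos: [0.5503, -0.0026, 0.1821]
tool_rot: [-1.572, -0.0, -1.67]
contact_force: [-0.7, -0.1, -3.9]
opening: 0.034
t 4.9 shift [ 0.2786 -0.0009  0.0069] turn [ 0.0012 -0.      0.    ] pos [ 0.5503 -0.0026  0.1821] rot [-1.572 -0.    -1.67 ] F [-0.66 -0.1  -3.87] T [ 0.047  0.013 -0.011] op 0.034
```

View pics/g2.png

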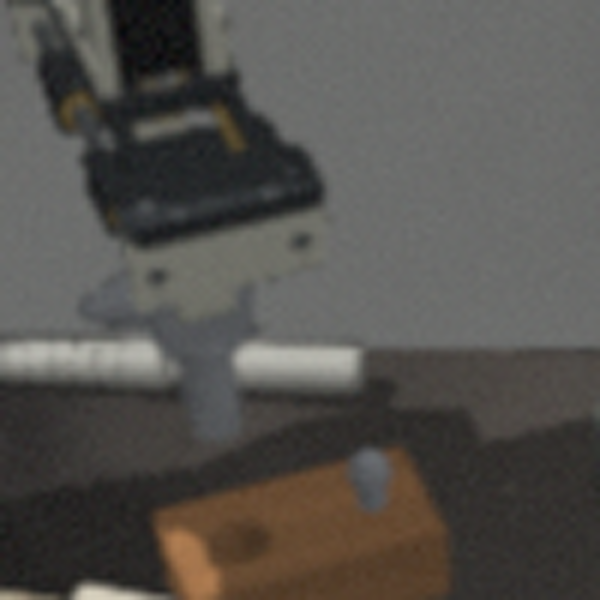

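Run:
```python
from ov import *
d=np.load("pics/g2.npy"); p=cv2.imread("pics/g2f.png")
C=cloud("scene",d)
m=np.zeros(d.shape,bool); m[120:150,195:220]=1
m&=(d>.2)&(C[...,2]>.11)&(C[...,2]<.15)&(C[...,0]<.62)&(abs(C[...,1])<.06)
P=C[m]; print(len(P),P.mean(0),P.min(0),P.max(0))
c=get_calibration("scene"); 
from scipy.optimize import least_squares
# circle of radius 12mm vertical
f=lambda q:np.hypot(P[:,0]-q[0],P[:,1]-q[1])-.012
print(least_squares(f,[.55,0],loss='soft_l1',f_scale=.002).x)
z0=.1821+.002-.075 # foot z if gripped at nominal
def cyl(cx,cy):
    t=np.linspace(0,2*np.pi,40); ci=np.c_[.012*np.cos(t)+cx,.012*np.sin(t)+cy]
    return [np.c_[ci,np.full(40,z)] for z in (z0,z0+.048)]
draw("scene",p,(170,70,270,170),6,cyl(.5503,-.0026),"pics/g2o.png")
```

```text
104 [ 0.54688388 -0.01062453  0.13200243] [ 0.53751476 -0.01866654  0.11058446] [0.560257   0.00352985 0.1499511 ]
[ 0.54960222 -0.00157537]
```

View pics/g2o.png

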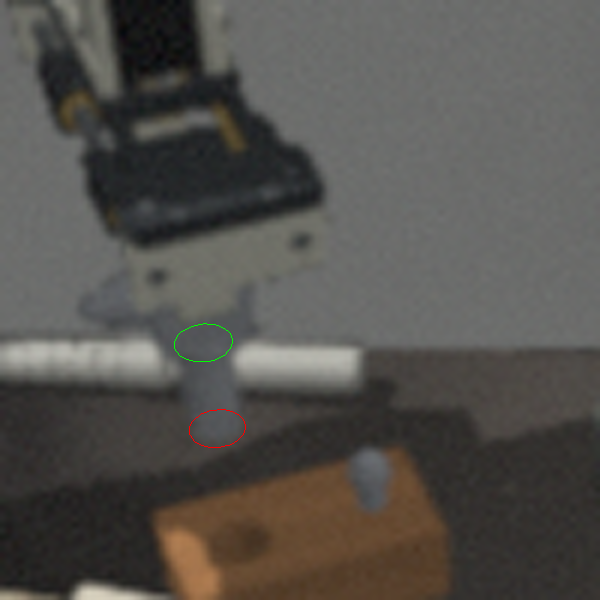

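```bash
python3 -m creep '[{"dx":0.03,"dy":0,"dz":0,"rx":0,"ry":0,"rz":0,"gripper":0.1},{"dx":0.07,"dy":0,"dz":0.002,"rx":0,"ry":0,"rz":0,"gripper":0.1},{"dx":0.11,"dy":0,"dz":0.004,"rx":0,"ry":0,"rz":0,"gripper":0.1},{"dx":0.15,"dy":0,"dz":0.005,"rx":0,"ry":0,"rz":0,"gripper":0.1},{"dx":0.19,"dy":0,"dz":0.006,"rx":0,"ry":0,"rz":0,"gripper":0.1},{"dx":0.23,"dy":0,"dz":0.007,"rx":0,"ry":0,"rz":0,"gripper":0.1},{"dx":0.26,"dy":0.02,"dz":0.007,"rx":0,"ry":0,"rz":0,"gripper":0.1},{"dx":0.279,"dy":0.04,"dz":0.007,"rx":0,"ry":0,"rz":0,"gripper":0.1},{"dx":0.279,"dy":0.04,"dz":0.007,"rx":0,"ry":0,"rz":0,"gripper":0.1},{"dx":0.279,"dy":0.04,"dz":0.007,"rx":0,"ry":0,"rz":0,"gripper":0.1},{"dx":0.279,"dy":0.04,"dz":0.007,"rx":0,"ry":0,"rz":0,"gripper":0.1}]' 35
python3 - <<'E'
from ov import *
go(.5297,-.281,.12,-1.67)
s=status.observe()['tool_pos']
p,d=read_camera("scene"); p=p[:,:,::-1].copy(); C=cloud("scene",d)
u,v=proj("scene",[s[0],s[1],s[2]-.045])[0].astype(int); print(u,v)
b=(u-40,v-40,u+40,v+40)
m=np.zeros(d.shape,bool); m[v-15:v+20,u-18:u+18]=1
m&=(d>.2)&(C[...,2]>s[2]-.07)&(C[...,2]<s[2]-.035)&(np.hypot(C[...,0]-s[0],C[...,1]-s[1])<.02)
P=C[m]; from scipy.optimize import least_squares
print(len(P),P.mean(0)); f=lambda q:np.hypot(P[:,0]-q[0],P[:,1]-q[1])-.012
print(least_squares(f,s[:2],loss='soft_l1',f_scale=.002).x)
t=np.linspace(0,2*np.pi,40); L=[np.c_[r*np.cos(t)+x,r*np.sin(t)+y,np.full(40,z)] for r,x,y,z in((.012,s[0],s[1],s[2]+.002-.075),(.013,.5297,-.281,.06))]
draw("scene",p,b,8,L,"pics/g3.png"); draw("scene",p,b,8,[],"pics/g3n.png")
E
```

```text
time: 6.32
tool_pos: [0.5308, -0.2801, 0.1434]
tool_rot: [-1.57, -0.0, -1.669]
contact_force: [-0.2, 1.0, -3.4]
opening: 0.0339
t 6.33 shift [ 0.001   0.0234 -0.0011] turn [-0.0011  0.0014  0.0004] pos [ 0.5308 -0.2801  0.1434] rot [-1.5697e+00 -4.0000e-04 -1.6686e+00] F [-0.18  0.95 -3.38] T [ 0.065 -0.057 -0.01 ] op 0.0339
246 221
69 [ 0.52793737 -0.28842949  0.08943104]
[ 0.5304845  -0.27867985]
```

View pics/g3.png

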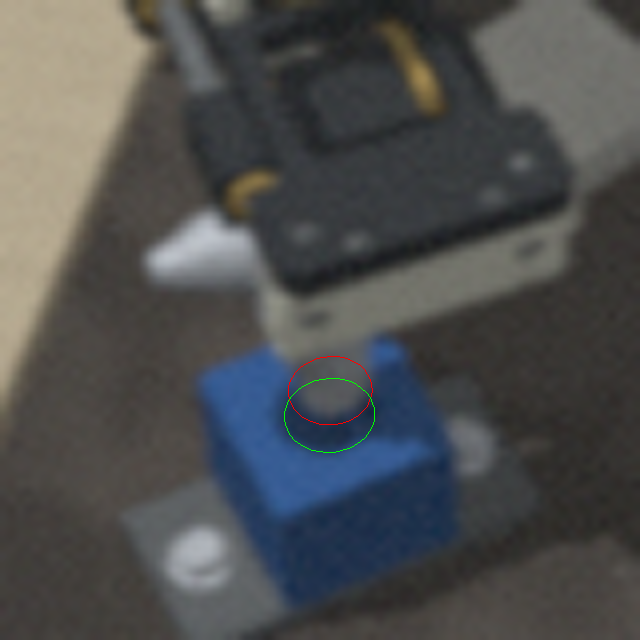

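```bash
python3 -m creep '[{"dx":0.0005,"dy":0.005,"dz":-0.0015,"rx":0,"ry":0,"rz":0,"gripper":0.1},{"dx":0.0008,"dy":0.009,"dz":-0.0015,"rx":0,"ry":0,"rz":0,"gripper":0.1},{"dx":0.0008,"dy":0.011,"dz":-0.0015,"rx":0,"ry":0,"rz":0,"gripper":0.1},{"dx":0.0008,"dy":0.013,"dz":-0.0015,"rx":0,"ry":0,"rz":0,"gripper":0.1},{"dx":0.0008,"dy":0.015,"dz":-0.0015,"rx":0,"ry":0,"rz":0,"gripper":0.1},{"dx":0.0008,"dy":0.015,"dz":-0.0015,"rx":0,"ry":0,"rz":0,"gripper":0.1}]' 35
python3 - <<'E'
from h import *
go(.5293,-.2808,.12,-1.67)
E
```

```text
time: 7.12
tool_pos: [0.5287, -0.2814, 0.1274]
tool_rot: [-1.571, 0.0, -1.67]
contact_force: [0.2, 0.4, -4.8]
opening: 0.0334
t 7.12 shift [-0.0007  0.0074  0.0006] turn [ 0.0001 -0.     -0.0003] pos [ 0.5287 -0.2814  0.1274] rot [-1.5709e+00  3.0000e-04 -1.6700e+00] F [ 0.17  0.4  -4.81] T [ 0.204 -0.112  0.033] op 0.0334
```

```bash
python3 -m creep '[{"dx":-0.0003,"dy":0.004,"dz":0,"rx":0,"ry":0,"rz":0,"gripper":0.1},{"dx":-0.0003,"dy":0.008,"dz":0,"rx":0,"ry":0,"rz":0,"gripper":0.1},{"dx":-0.0003,"dy":0.008,"dz":0,"rx":0,"ry":0,"rz":0,"gripper":0.1}]' 35
python3 -m creep '[{"dx":0,"dy":0.005,"dz":0,"rx":0,"ry":0,"rz":0,"gripper":0.1},{"dx":0,"dy":0.01,"dz":0,"rx":0,"ry":0,"rz":0,"gripper":0.1},{"dx":0,"dy":0.015,"dz":0,"rx":0,"ry":0,"rz":0,"gripper":0.1},{"dx":0,"dy":0.018,"dz":0,"rx":0,"ry":0,"rz":0,"gripper":0.1},{"dx":0,"dy":0.018,"dz":0,"rx":0,"ry":0,"rz":0,"gripper":0.1}]' 35
python3 - <<'E'
from h import *
go(.5293,-.2808,.0955,-1.67)
E
```

```text
time: 7.5
tool_pos: [0.5285, -0.2812, 0.1191]
tool_rot: [-1.571, 0.0, -1.67]
contact_force: [0.0, 0.7, -5.3]
opening: 0.0338
time: 8.12
tool_pos: [0.5286, -0.2809, 0.101]
tool_rot: [-1.571, 0.001, -1.67]
contact_force: [2.3, 4.0, -7.1]
opening: 0.0339
t 8.12 shift [-0.0002  0.0055  0.0007] turn [ 0.0007  0.0001 -0.0008] pos [ 0.5286 -0.2809  0.101 ] rot [-1.5714e+00  8.0000e-04 -1.6699e+00] F [ 2.27  3.95 -7.07] T [ 0.99  -0.545  0.033] op 0.0339
```

```bash
python3 -m creep '[{"dx":-0.0005,"dy":0.002,"dz":0.0004,"rx":0,"ry":0,"rz":0,"gripper":0.1},{"dx":-0.0007,"dy":0.004,"dz":0.0005,"rx":0,"ry":0,"rz":0,"gripper":0.1},{"dx":-0.0007,"dy":0.005,"dz":0.0005,"rx":0,"ry":0,"rz":0,"gripper":0.1},{"dx":-0.0007,"dy":0.006,"dz":0.0005,"rx":0,"ry":0,"rz":0,"gripper":0.1},{"dx":-0.0007,"dy":0.006,"dz":0.0005,"rx":0,"ry":0,"rz":0,"gripper":0.1}]' 35
python3 - <<'E'
from h import *
go(.5293,-.2808,.085,-1.67)
E
```

```text
time: 8.75
tool_pos: [0.5291, -0.2808, 0.0955]
tool_rot: [-1.571, -0.0, -1.67]
contact_force: [-0.2, 4.1, -3.5]
opening: 0.0339
t 8.75 shift [0.     0.0105 0.0002] turn [ 0.0003 -0.      0.0001] pos [ 0.5291 -0.2808  0.0955] rot [-1.5711e+00 -1.0000e-04 -1.6700e+00] F [-0.17  4.08 -3.54] T [ 0.681 -0.077  0.011] op 0.0339
```

```bash
python3 -m creep '[{"dx":-0.0003,"dy":0.001,"dz":0.0002,"rx":0,"ry":0,"rz":0,"gripper":0.1},{"dx":-0.0004,"dy":0.002,"dz":0.0002,"rx":0,"ry":0,"rz":0,"gripper":0.1},{"dx":-0.0004,"dy":0.002,"dz":0.0002,"rx":0,"ry":0,"rz":0,"gripper":0.1}]' 35
python3 - <<'E'
from h import *
go(.5293,-.2808,.085,-1.67)
E
```

```text
time: 9.12
tool_pos: [0.5296, -0.2807, 0.0944]
tool_rot: [-1.57, -0.001, -1.67]
contact_force: [-1.7, 1.5, 4.9]
opening: 0.0337
t 9.12 shift [ 0.0001  0.0094 -0.0003] turn [-0.0009  0.      0.001 ] pos [ 0.5296 -0.2807  0.0944] rot [-1.5699e+00 -1.0000e-03 -1.6700e+00] F [-1.72  1.52  4.86] T [0.653 0.417 0.079] op 0.0337
```

```bash
python3 -m creep '[{"dx":0,"dy":0.001,"dz":0,"rx":0,"ry":-0.05,"rz":0,"gripper":0.1},{"dx":0,"dy":0.001,"dz":0,"rx":0,"ry":-0.1,"rz":0,"gripper":0.1},{"dx":0,"dy":0.001,"dz":0,"rx":0,"ry":-0.15,"rz":0,"gripper":0.1}]' 35
python3 -m creep '[{"dx":0,"dy":0,"dz":0,"rx":0,"ry":-0.05,"rz":0,"gripper":0.1},{"dx":0,"dy":0,"dz":0,"rx":0,"ry":-0.1,"rz":0,"gripper":0.1},{"dx":0,"dy":0,"dz":0,"rx":0,"ry":-0.15,"rz":0,"gripper":0.1}]' 35
python3 - <<'E'
from h import *
go(.5293,-.2808,.085,-1.67)
E
```

```text
time: 9.5
tool_pos: [0.5295, -0.2806, 0.0926]
tool_rot: [-1.571, -0.001, -1.518]
contact_force: [-0.7, 0.8, -4.1]
opening: 0.0337
time: 9.88
tool_pos: [0.5293, -0.2809, 0.092]
tool_rot: [-1.571, -0.001, -1.368]
contact_force: [0.3, 0.1, -5.0]
opening: 0.034
t 9.88 shift [-0.0002  0.007  -0.    ] turn [3.000e-04 3.016e-01 9.000e-04] pos [ 0.5293 -0.2809  0.092 ] rot [-1.5712e+00 -8.0000e-04 -1.3684e+00] F [ 0.28  0.07 -4.99] T [-0.004 -0.029 -0.01 ] op 0.034
```

```bash
python3 -m creep '[{"dx":0,"dy":0.001,"dz":0,"rx":0,"ry":0,"rz":0,"gripper":0.1},{"dx":0,"dy":0.002,"dz":0,"rx":0,"ry":0,"rz":0,"gripper":0.1},{"dx":0,"dy":0.002,"dz":0,"rx":0,"ry":0,"rz":0,"gripper":0.1}]' 35
python3 - <<'E'
from h import *
go(.5293,-.2808,.085,-1.67)
p,d=read_camera("scene"); crop(p[:,:,::-1],205,170,295,270,6,"pics/g4.png")
E
```

```text
time: 10.25
tool_pos: [0.5294, -0.2804, 0.0903]
tool_rot: [-1.571, -0.0, -1.371]
contact_force: [0.2, 0.4, -4.0]
opening: 0.0334
t 10.25 shift [ 0.0004  0.0053 -0.0001] turn [3.000e-04 2.994e-01 1.000e-04] pos [ 0.5294 -0.2804  0.0903] rot [-1.5711 -0.     -1.3706] F [ 0.21  0.4  -4.03] T [ 0.016 -0.02   0.041] op 0.0334
```

View pics/g4.png

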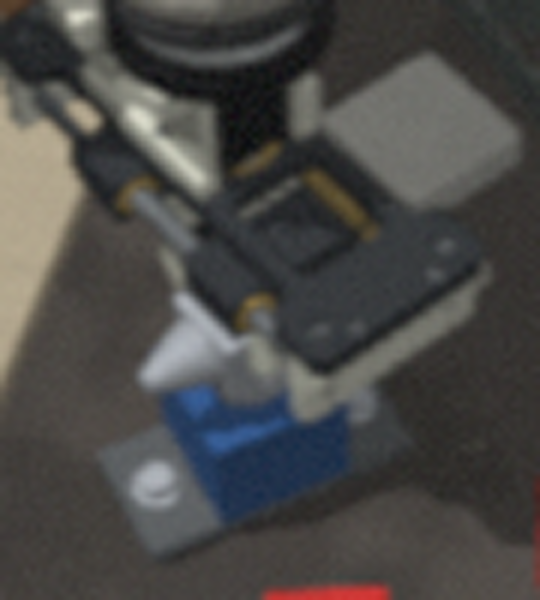

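```bash
python3 -m creep '[{"dx":0,"dy":0.001,"dz":0,"rx":0,"ry":0,"rz":0,"gripper":0.1},{"dx":0,"dy":0.002,"dz":0,"rx":0,"ry":0,"rz":0,"gripper":0.1},{"dx":0,"dy":0.003,"dz":0,"rx":0,"ry":0,"rz":0,"gripper":0.1},{"dx":0,"dy":0.003,"dz":0,"rx":0,"ry":0,"rz":0,"gripper":0.1}]' 35
python3 - <<'E'
from h import *
go(.5293,-.2808,.085,-1.67)
E
```

```text
time: 10.8
tool_pos: [0.5294, -0.2803, 0.0875]
tool_rot: [-1.571, 0.0, -1.37]
contact_force: [0.7, -0.6, -5.2]
opening: 0.0338
t 10.8 shift [ 0.0005  0.0025 -0.0002] turn [ 2.e-04  3.e-01 -0.e+00] pos [ 0.5294 -0.2803  0.0875] rot [-1.571e+00  1.000e-04 -1.370e+00] F [ 0.75 -0.61 -5.25] T [ 0.025  0.048 -0.072] op 0.0338
```

```bash
python3 -m creep '[{"dx":0,"dy":0.001,"dz":0,"rx":0,"ry":0,"rz":0,"gripper":0.1},{"dx":0,"dy":0.002,"dz":0,"rx":0,"ry":0,"rz":0,"gripper":0.1},{"dx":0,"dy":0.003,"dz":0,"rx":0,"ry":0,"rz":0,"gripper":0.1},{"dx":0,"dy":0.003,"dz":0,"rx":0,"ry":0,"rz":0,"gripper":0.1}]' 35
python3 - <<'E'
from h import *
go(.5293,-.2808,.085,-1.67)
p,d=read_camera("scene"); crop(p[:,:,::-1],205,170,295,270,6,"pics/g5.png")
E
```

```text
time: 11.3
tool_pos: [0.5295, -0.2803, 0.0847]
tool_rot: [-1.571, -0.0, -1.37]
contact_force: [-0.1, 0.5, -2.4]
opening: 0.0337
t 11.3 shift [ 0.0004 -0.0003 -0.0003] turn [-2.e-04  3.e-01  1.e-04] pos [ 0.5295 -0.2803  0.0847] rot [-1.5706e+00 -1.0000e-04 -1.3700e+00] F [-0.13  0.51 -2.43] T [ 0.015  0.013 -0.034] op 0.0337
```

View pics/g5.png

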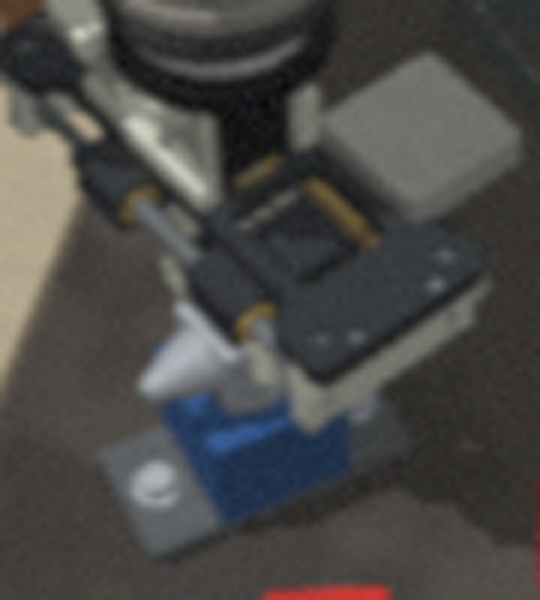

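```bash
python3 -m creep '[{"dx":0,"dy":0.001,"dz":0,"rx":0,"ry":0,"rz":0,"gripper":0.1},{"dx":0,"dy":0.0015,"dz":0,"rx":0,"ry":0,"rz":0,"gripper":0.1},{"dx":0,"dy":0.0015,"dz":0,"rx":0,"ry":0,"rz":0,"gripper":0.1}]' 35
python3 - <<'E'
from h import *
go(.5293,-.2808,.085,-1.67)
E
```

```text
time: 11.72
tool_pos: [0.5297, -0.2803, 0.0846]
tool_rot: [-1.57, -0.001, -1.37]
contact_force: [-1.7, 2.7, 6.4]
opening: 0.0337
t 11.72 shift [ 0.0005 -0.0004 -0.0005] turn [-0.001   0.3002  0.0007] pos [ 0.5297 -0.2803  0.0846] rot [-1.5700e+00 -9.0000e-04 -1.3698e+00] F [-1.69  2.72  6.38] T [ 0.469  0.491 -0.001] op 0.0337
```

```bash
python3 -m creep '[{"dx":0,"dy":-0.0013,"dz":0,"rx":0,"ry":0,"rz":0,"gripper":0.1},{"dx":0,"dy":-0.0013,"dz":0,"rx":0,"ry":0,"rz":0,"gripper":0.5},{"dx":0,"dy":-0.0013,"dz":0,"rx":0,"ry":0,"rz":0,"gripper":0.7},{"dx":0,"dy":-0.0013,"dz":0,"rx":0,"ry":0,"rz":0,"gripper":0.7},{"dx":0,"dy":-0.0013,"dz":0,"rx":0,"ry":0,"rz":0,"gripper":0.7},{"dx":0,"dy":-0.0013,"dz":0,"rx":0,"ry":0,"rz":0,"gripper":0.7},{"dx":0,"dy":-0.02,"dz":0,"rx":0,"ry":0,"rz":0,"gripper":0.7},{"dx":0,"dy":-0.05,"dz":0,"rx":0,"ry":0,"rz":0,"gripper":0.7},{"dx":0,"dy":-0.09,"dz":0,"rx":0,"ry":0,"rz":0,"gripper":0.7},{"dx":0,"dy":-0.13,"dz":0,"rx":0,"ry":0,"rz":0,"gripper":0.7},{"dx":0,"dy":-0.15,"dz":-0.05,"rx":0,"ry":0,"rz":0,"gripper":0.7},{"dx":0,"dy":-0.15,"dz":-0.1,"rx":0,"ry":0,"rz":0,"gripper":0.7},{"dx":0,"dy":-0.15,"dz":-0.12,"rx":0,"ry":0,"rz":0,"gripper":0.7},{"dx":0,"dy":-0.15,"dz":-0.12,"rx":0,"ry":0,"rz":0,"gripper":0.7},{"dx":0,"dy":-0.15,"dz":-0.12,"rx":0,"ry":0,"rz":0,"gripper":0.7}]' 35
python3 - <<'E'
from ov import *
go(.5293,-.2808,.085,-1.67)
p,d=read_camera("scene"); p=p[:,:,::-1].copy(); C=cloud("scene",d)
draw("scene",p,(200,165,300,275),6,anv((.5293,-.2805),-1.37-np.pi/2,.104),"pics/f1.png")
m=np.zeros(d.shape,bool); m[165:275,200:300]=1; m&=(d>.2)&(abs(C[...,2]-.104)<.008)&(np.hypot(C[...,0]-.53,C[...,1]+.28)<.05)
P=C[m]; k=abs(P[:,2]-np.median(P[:,2]))<.004; P=P[k]; print(len(P),np.median(P,0)); A=np.c_[P[:,:2]-P[:,:2].mean(0),np.ones(len(P))]; print(np.linalg.lstsq(A,P[:,2],rcond=None)[0])
p,d=read_camera("top"); cv2.imwrite("pics/f2.png",p[:,:,::-1]); crop(p[:,:,::-1],160,130,340,280,4,"pics/f2c.png")
E
```

```text
time: 13.6
tool_pos: [0.4128, -0.3042, 0.233]
tool_rot: [-1.57, -0.0, -1.37]
contact_force: [-0.1, 0.7, -0.2]
opening: 0.0643
t 13.6 shift [0.0003 0.1481 0.1187] turn [-0.0006  0.3003  0.    ] pos [ 0.4128 -0.3042  0.233 ] rot [-1.5702e+00 -1.0000e-04 -1.3697e+00] F [-0.06  0.66 -0.16] T [0.019 0.022 0.018] op 0.0643
268 [ 0.52581498 -0.28189184  0.10392805]
[0.02380395 0.02411936 0.10372952]
```

View pics/f1.png

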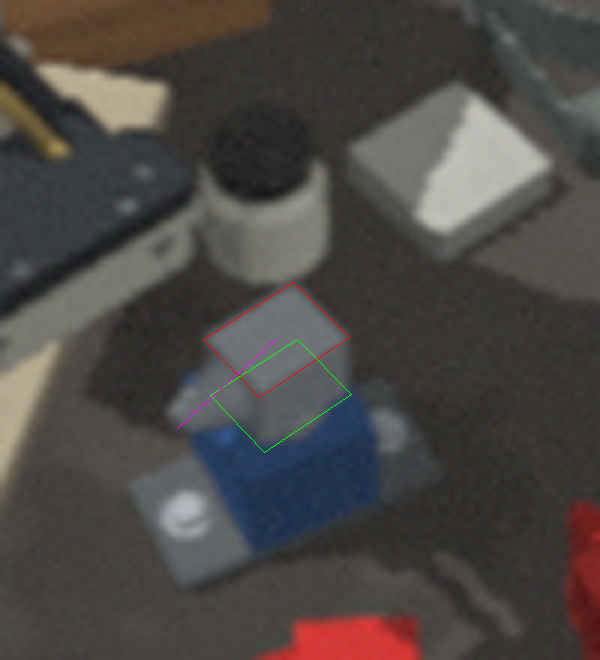

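View pics/f2c.png

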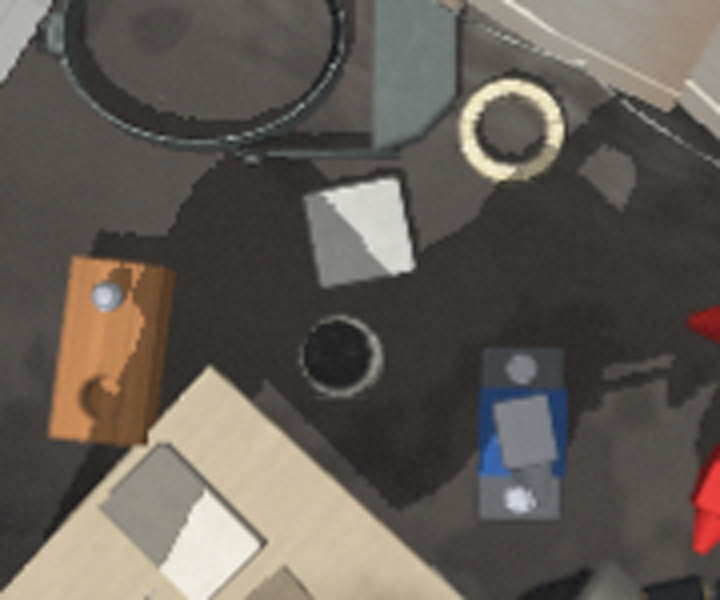

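The overlay matches a fully seated anvil: its top face is at 0.1039 m, where 0.104 m is expected. In the top crop the anvil is at about (525,430), and the jar, block and tape are where they were. The arm is clear.

Run:
```python
from h import *
print(robot.hand_in())
```

```text
the job is handed in; nothing more can be done
None
```

I lifted the steel anvil out of the stand, slid it down the blue socket's bore and turned it about 0.3 rad until the slot dropped over the key. I then let go and backed away, finishing at about 14 s of the 64 s allowed.

**Seating:** the descent hit a hard stop with the TCP at z = 0.0846 m; 0.085 m was expected for home. After release the top face measured 0.1039 m, where 0.104 m is expected when fully seated. The model outline drawn at the bore axis fitted the picture.

**Upright:** a depth fit of the top face gave about 0.03 rad of apparent slope. That is under the 0.06 limit and similar to what the camera read before I touched the anvil, so it is probably noise.

**Other objects:** the jar, block and tape look unmoved in before-and-after pictures. I did not check the pliers again, but the arm did not work near them after its first pass overhead. The contact force reading was about zero after the retreat.

**Disagreements:**
- The first contact, about 9 N at TCP z = 0.0944 m, came about 1 mm lower than predicted for the key. It vanished within the first 0.15 rad of turning, so I found the key by this drop rather than by a clear block in rotation.
- The two cameras differed by 1–2 mm on the socket's centre; insertion worked on a value between them.

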